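# Put three sanders back on their own parking pads

## Robot

A 6-joint arm with a two-finger parallel gripper is mounted at the origin on the work surface. World frame = base frame: x ahead of the robot, y to its left, z up, the work surface at z = 0. Lengths are in mm, angles in degrees, forces in N, time in s.
With the tool pointing down it reaches from about 350 to 925 mm from the base axis. Payload 6.4 kg.
Tool frame: the origin (TCP) lies midway between the tips of the shut fingers; the grasp point (between the pads) lies 19 mm behind it; z points along the fingers, y is the line along which they close (so a half turn about z gives the same grasp; the last joint's range is limited). The gripper opens to 85 mm and grips with 20 to 120 N. Pads are 22 mm wide; open, the fingers measure 114 mm over their backs; the gripper's body (76 mm by 85 mm) begins 54 mm behind the grasp point. The pads swing forward as they close: fully open they stand 13 mm farther back than shut.
Start: joints at [-82.97, 14.043, 89.255, -0, 76.702, -9.975], TCP at [190.105, -621.59, 231.29] pointing down, gripper open.
Joint ranges: [-179.41, 179.41], [-58.25, 129.5], [7.25, 145.43], [-54.29, 234.29], [11.92, 165.04], [-157.13, 157.13]. Speed limits (degrees/s): [147.25, 147.25, 180, 180, 180, 180].

## Interface

Orientations are given as a 3x3 rotation matrix whose columns are the frame's x, y, z axes.
In Python, from station import robot gives the robot as it stands.
- The arm moves only by the tool send_rows, never from a script. Its argument "motion" is a list of rows, each a list of 5 numbers: the closure, from 0 (fully open) to 1 (shut), then the shift along the world's x, y, z scaled (see below), then the turn about the world's z scaled (see below). In form: [[gripper, tx, ty, tz, yaw], ...]. A call has 1 to 20 rows; each row shifts and turns the commanded pose from where the row before left it; what a row does not reach is not made up. The controller multiplies each number of a shift by 1 m and each number of a turn by 2 pi rad. A row lasts 1/10 s, in which the tool goes at most 50 mm and 8.59 degrees, less where a joint would pass 70% of its speed; a pose out of reach is approached as far as the arm can. A call with a number of a shift or a turn outside -1 to 1 is refused whole. A call with a gripper value outside its range is refused whole. The fingers move at their own pace and stop on an object; the grip force is fixed at half the most. Time passes only in rows, so rows that do not move let the fingers close. It gives the time, the measured TCP pose, the force, the opening and the grip force at its end, in the units of the state.
- robot.get_state(): the state, without advancing time (a new reading comes with each control period).
- robot.snapshot(name): name is "scene" or "side" or "wrist"; returns (picture, depth): 400x640x3 uint8, blue, green, red; 400x640 float32, mm along the optical axis (not along the pixel's ray), 0 where there is no reading.
- robot.camera_params(name): a dict with "K" (3x3 intrinsics, pixels), "T" (4x4, takes a point from camera to world coordinates). Camera axes: x right, y down, z forward; pixel columns grow to the right and rows downward; lengths in mm; the calibration is good to about 2 mm. A picture is of the moment at which its call begins: read the wrist's pose just before it. camera_params takes no time and is no camera call; for the wrist camera it gives the pose at the moment of the call.
- robot.sign_off(): hands the job in; it is judged then, once.
The state is a dict: "time_s": time; "qpos": joint angles; "dq": joint speeds; "joint_torque": joint torques, N m; "tcp_pos": TCP position; "eef_rot": TCP orientation; "wrist_force": force on the tool from outside, world axes, zero at the start; "moment": the same for the moment, N m; "grip_width": finger opening in mm; "grip_force": force on a finger pad.
Only numpy, scipy, OpenCV 4.12 (cv2) and the standard library are available. Lean on these libraries where they do the work, as an engineer would, in place of code of your own. Each camera call takes 0.05 s, during which the arm holds its last target. There are 200 camera calls.

## Task

The three cordless sanders were put back on one another's parking pads: move each onto the pad cut to the shape of its own sole, centred and turned to match the pad's outline (nose to the pointed end for the detail sander), standing flat and let go. The rubber mat is free to set one down on meanwhile. Lift the sanders and set them down upright without tipping or dropping any, and leave the goggles and the wooden arch where they lie.

Things in the scene. Friction and masses are not known exactly. Their poses are not given: they have to be found in the camera images.
- round_sander: Cordless random-orbit sander, green housing, with a round sole 115 mm across. On the origin's axis stands an upright round palm grip 56 mm thick, free to grasp from any side 84 to 128 mm above the sole; domed top at 142 mm. A battery behind it reaches 82 mm to -x and 80 mm up. 0.6 to 0.8 kg. Origin: underside of the sole, its centre. A dust canister reaches 116 mm to -x, 50 mm up.
- square_sander: Cordless finishing sander, green housing, with a square sole 104 x 104 mm (sides along its x and y) and wire paper clamps. On the origin's axis stands an upright round palm grip 58 mm thick, free to grasp from any side 84 to 128 mm above the sole; domed top at 142 mm. A battery behind it reaches 82 mm to -x and 80 mm up. 0.6 to 0.8 kg. Origin: underside of the sole, its centre. 
- detail_sander: Cordless detail sander, green housing, iron-shaped sole 138 x 100 mm, nose to its +x. On the origin's axis stands an upright round palm grip 52 mm thick, free to grasp from any side 84 to 128 mm above the sole; domed top at 142 mm. A battery behind it reaches 82 mm to -x and 80 mm up. 0.6 to 0.8 kg. Origin: underside of the sole, 78 mm behind the nose tip. 
- detail_nose (a point): Tip of the detail sander's nose, 78 mm from its origin along its +x, 10 mm above the sole's underside.
- round_pad: Round parking pad fixed to the bench, white laminate with a dark grey felt face, 151 mm across. Origin: centre of its underside; the felt's top is 15 mm above it.
- square_pad: Square parking pad fixed to the bench, white laminate with a dark grey felt face, 140 x 140 mm, sides along its x and y. Origin: centre of its underside; the felt's top is 15 mm above it.
- pointed_pad: Iron-shaped parking pad fixed to the bench, white laminate with a dark grey felt face, 172 mm long and 136 mm wide, pointed end towards its +x: the detail sander's sole with an 18 mm margin all round. Origin: at its underside, 95 mm behind the tip of the point (where the sander's origin belongs); the felt's top is 15 mm above it.
- rubber_mat: Plain dark ribbed rubber mat fixed to the bench, 170 mm along its x, 140 mm along its y, empty. Origin: centre of its underside; its top is 5 mm above it.
- goggles: Folded safety goggles, clear with a dark frame, about 55 x 160 x 51 mm, lying loose beyond the pads. Origin: centre of the underside. To be left alone.
- wooden_arch: Loose arch-shaped workpiece of pale wood, about 100 x 140 x 18 mm, on the bench between the robot and the pads. Origin: within the arch, at its underside. To be left alone.
Things that resemble listed ones, but are neither listed nor needed, are in the scene too. What is shaped like the square_sander but orange or yellow is not meant. Leave any blue or yellow look-alike of the round_sander alone.

How it is judged (in metres and radians):
At the end, for the whole second after the job is handed in: Each sander on the pad of its sole's shape: within 15 mm of centre, flat on the felt (4 mm, 0.08 rad); square sander's sides within 0.3 rad of the pad's (any quarter turn), detail sander's nose within 0.3 rad of the pad's point; all at rest, not touched by the fingers (horizontal distance between round_sander and round_pad below 0.015 m and z of round_sander in the frame of round_pad between 0.011 and 0.019 m and angle between each of round_sander, square_sander, detail_sander's own z axis and vertical below 0.08 rad and linear speed of each of round_sander, square_sander, detail_sander below 0.02 m/s and angular speed of each of round_sander, square_sander, detail_sander below 0.1 rad/s and contact force between the fingers and round_sander below 0.1 N and horizontal distance between square_sander and square_pad below 0.015 m and z of square_sander in the frame of square_pad between 0.011 and 0.019 m and contact force between the fingers and square_sander below 0.1 N and horizontal distance between detail_sander and pointed_pad below 0.015 m and z of detail_sander in the frame of pointed_pad between 0.011 and 0.019 m and contact force between the fingers and detail_sander below 0.1 N and (angle between the x axis of square_sander and the x axis of square_pad, either way round below 0.3 rad or angle between the x axis of square_sander and the y axis of square_pad, either way round below 0.3 rad) and angle between the x axis of detail_sander and the x axis of pointed_pad, either way round below 0.3 rad and x of detail_nose in the frame of pointed_pad above 0.03 m).
It fails at once if a sander is tipped over (leans more than 35 degrees) (angle between any of round_sander, square_sander, detail_sander's own z axis and vertical above 0.61 rad).
It fails at once if a sander is dropped or thrown (faster than 0.6 m/s with no finger touching it, a fall of about 2 cm) ((linear speed of round_sander above 0.6 m/s and contact force between the fingers and round_sander below 0.05 N) or (linear speed of square_sander above 0.6 m/s and contact force between the fingers and square_sander below 0.05 N) or (linear speed of detail_sander above 0.6 m/s and contact force between the fingers and detail_sander below 0.05 N)).
It fails at once if the goggles or the wooden arch are pushed more than 3 cm (distance of any of goggles, wooden_arch from where it was at the start of the episode above 0.03 m).
It also fails if it takes over 120 s, if anything falls off the work surface, if the arm or the gripper's body presses on something with over 40 N, if the wrist force passes 120 N, or if a joint passes its speed limit or range.

## Working session

There is one attempt and no reset: what is moved stays moved. The work goes in short steps, Python scripts to look and compute and a tool call to move; the robot and the scene stay as the last step left them, time stands still between calls to the robot, and variables do not carry over. Pictures are saved under pics/ and viewed, at most 14 in all, crops included, and the job is handed in when it is done.

Besides the shell and the picture viewer there is one more tool, called after "Emit:" as name([rows], argument=value, ...), one row to a line, values as JSON. send_rows: Moves the arm, as the interface text tells. Its arguments: {"type":"object","properties":{"motion":{"type":"array"}},"required":["motion"]}

```bash
mkdir -p pics; ls; cat > h.py <<'E'
import numpy as np, cv2
from station import robot
def cap(name):
    p=robot.camera_params(name); im,d=robot.snapshot(name)
    return im,d,np.array(p["K"],float),np.array(p["T"],float)
def world(d,K,T):
    v,u=np.mgrid[:d.shape[0],:d.shape[1]]
    P=np.stack([(u-K[0,2])/K[0,0]*d,(v-K[1,2])/K[1,1]*d,d],-1)
    W=P@T[:3,:3].T+T[:3,3]; W[d<=0]=np.nan
    return W
def ray(uv,z,K,T):
    uv=np.atleast_2d(uv).astype(float)
    r=np.c_[(uv[:,0]-K[0,2])/K[0,0],(uv[:,1]-K[1,2])/K[1,1],np.ones(len(uv))]@T[:3,:3].T
    c=T[:3,3]; return c+r*((z-c[2])/r[:,2])[:,None]
E
python3 - <<'E'
from h import *
for n in("scene","side"):
    im,d,K,T=cap(n); cv2.imwrite(f"pics/{n}0.png",im); np.savez(f"{n}0.npz",im=im,d=d,K=K,T=T); print(n,T[:3,3].round(),T[:3,2].round(2),K[0,0])
s=robot.get_state(); print(s["tcp_pos"],s["eef_rot"],s["grip_width"])
E
```

```text
pics
scene [ 867.  605. 1108.] [-0.26 -0.47 -0.84] 464.7500636904374
side [ 78. 619. 812.] [ 0.42 -0.58 -0.7 ] 404.73792455146975
[ 190.04021132 -621.07239978  230.2799502 ] [[ 9.56277920e-01  2.92459383e-01 -2.21760991e-04]
 [ 2.92459321e-01 -9.56276410e-01  1.72419031e-03]
 [ 2.92190830e-04 -1.71366120e-03 -9.99998489e-01]] 85.08319639451092
```

View pics/scene0.png

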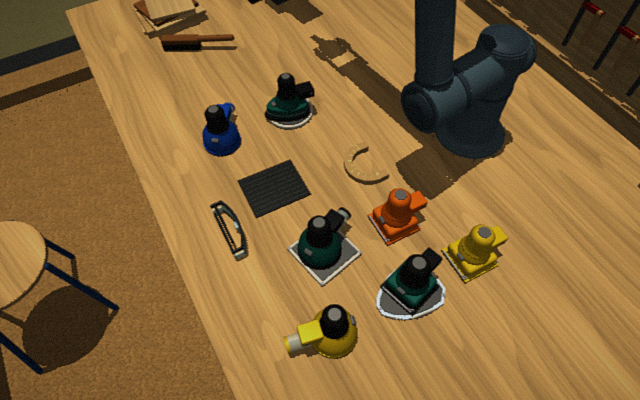

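View pics/side0.png

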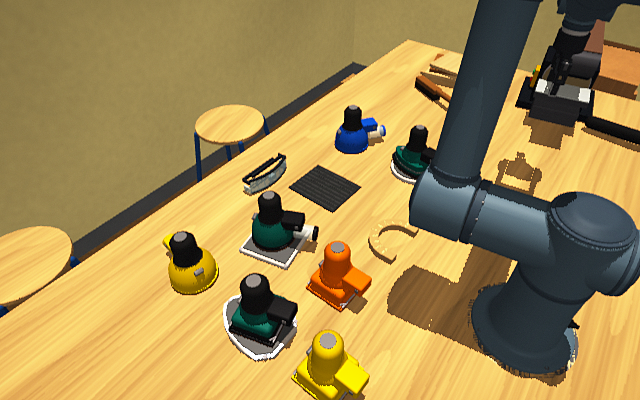

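The scene view shows three green sanders. One with a canister at (320,240) is on the square pad, so it is the round sander. One at (418,275) is on the pointed pad and is probably the square sander. One at (289,95) is on the round pad and is probably the detail sander. The look-alikes are blue (220,130), orange (398,212), yellow square (475,250) and yellow round (330,330). The mat is at (274,188), the goggles at (230,228) and the arch at (366,165). Next I measure them in a top-down map made from the depth.

```bash
cat >> h.py <<'E'
from scipy.optimize import least_squares
def axis(W,c,z0,z1,r,R=45):
    "fit circle of radius r to points of height z0..z1 near c"
    c=np.array(c,float)
    for _ in range(3):
        m=(W[...,2]>z0)&(W[...,2]<z1)&(np.hypot(W[...,0]-c[0],W[...,1]-c[1])<R)
        P=W[m][:,:2]
        f=least_squares(lambda q:np.hypot(*(P-q[:2]).T)-r,c,loss='soft_l1'); c=f.x
    return c,len(P),np.abs(f.fun).mean()
E
python3 - <<'E'
from h import *
C=[np.load(f"{n}0.npz") for n in("scene","side")]
s=1.0 # px per mm
x0,x1,y0,y1=200,900,-500,400
W=[world(c["d"],c["K"],c["T"]) for c in C]
# top map: image row = x decreasing, col = y decreasing (as seen from robot)
im=np.zeros((x1-x0,y1-y0,3),np.uint8); zb=np.full(im.shape[:2],-1e9)
for w,c in zip(W,C):
    I=cv2.resize(c["im"],None,fx=3,fy=3,interpolation=cv2.INTER_NEAREST).reshape(-1,3)
    w3=cv2.resize(w.astype(np.float32),None,fx=3,fy=3,interpolation=cv2.INTER_LINEAR).reshape(-1,3)
    ok=np.isfinite(w3).all(1)&(w3[:,2]<170)
    I,w3=I[ok],w3[ok]; r=(x1-w3[:,0]).astype(int); q=(y1-w3[:,1]).astype(int)
    k=(r>=0)&(r<im.shape[0])&(q>=0)&(q<im.shape[1]); I,w3,r,q=I[k],w3[k],r[k],q[k]
    o=np.argsort(w3[:,2])
    for a,b,i,z in zip(r[o],q[o],I[o],w3[o,2]):
        if z>zb[a,b]: zb[a,b]=z; im[a,b]=i
cv2.imwrite("pics/top0.png",cv2.resize(im[:, :],(771,600)))
for nm,c,w in zip("AB",C,W):
  for name,uv in dict(round=(320,225),square=(418,263),detail=(286,78)).items() if nm=="A" else dict(round=(268,202),square=(256,285),detail=(419,132)).items():
    p=w[uv[1],uv[0]]; print(nm,name,p.round(1),end=" ")
    r=dict(round=28,square=29,detail=26)[name]
    print([np.round(v,1) for v in axis(w,p[:2],103,140,r)])
    d=np.hypot(w[...,0]-p[0],w[...,1]-p[1])<60
    print("  top",np.nanmax(w[d][:,2]).round(1))
E
```

```text
A round [608.7 139.1 159.3] [array([606.3, 129.8]), np.int64(164), np.float64(0.6)]
  top 163.1
A square [468.  331.9 159.8] [array([464.2, 331.2]), np.int64(174), np.float64(0.6)]
  top 164.0
A detail [ 451.6 -336.   157.9] [array([ 447.9, -346. ]), np.int64(163), np.float64(1.3)]
  top 161.6
B round [593.2 147.  155.4] [array([609.1, 128.5]), np.int64(240), np.float64(0.8)]
  top 161.6
B square [453.9 335.3 158.1] [array([467., 330.]), np.int64(308), np.float64(0.5)]
  top 161.8
B detail [ 442.3 -329.3  151. ] [array([ 450.3, -347.5]), np.int64(186), np.float64(1.3)]
  top 161.4
```

View pics/top0.png

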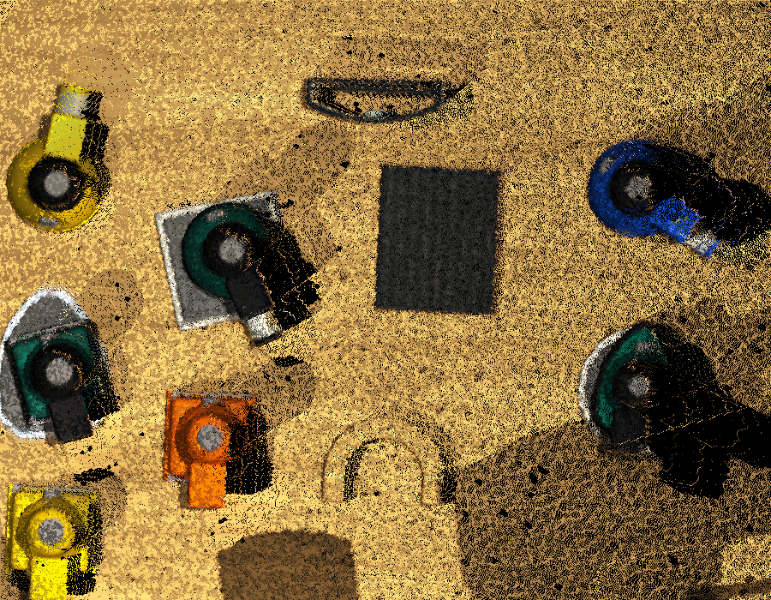

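The top-down map confirms the soles: round sander at (231,248) on the square pad, square sander at (60,370) on the pointed pad, and detail sander at (637,385) on the round pad. The mat at (437,240) is empty. Grip tops measure about 160 mm against an expected 157. Next I get the yaws, the pad outlines and a close crop to confirm the choice.

```bash
python3 - <<'E'
from h import *
ax=dict(round=(607.7,129.1),square=(465.6,330.6),detail=(449.1,-346.8))
C={n:np.load(f"{n}0.npz") for n in("scene","side")}
for n,c in C.items():
    w=world(c["d"],c["K"],c["T"]); im=c["im"]; hsv=cv2.cvtColor(im,cv2.COLOR_BGR2HSV)
    for k,a in ax.items():
        D=w[...,:2]-a; R=np.hypot(D[...,0],D[...,1]); z=w[...,2]
        b=(z>60)&(z<100)&(R>48)&(R<90)&(im.max(-1)<70)
        v=-D[b].mean(0); print(n,k,"x-axis deg",np.degrees(np.arctan2(v[1],v[0])).round(1),b.sum(),"Rmax",R[b].max().round(),end=" | ")
        wh=(hsv[...,1]<50)&(hsv[...,2]>150)&(z>-5)&(z<25)&(R<130)
        P=w[wh]; print("white",len(P),"z",np.median(P[:,2]).round(1)if len(P) else 0,end=" ")
        if k=="round": r=cv2.minAreaRect(P[:,:2].astype(np.float32)); print(r)
        elif k=="detail":
            f=least_squares(lambda q:np.hypot(*(P[:,:2]-q).T)-74,a,loss='soft_l1'); print(f.x,np.abs(f.fun).mean())
        else: print(P[:,:2].min(0),P[:,:2].max(0))
    if n=="scene":
        i=c["im"]; g=[i[200:290,275:375],i[230:320,365:465],i[60:150,240:340]]
        cv2.imwrite("pics/crop0.png",cv2.resize(np.hstack(g),(780,234),interpolation=cv2.INTER_CUBIC))
    m=(im.max(-1)<75)&(w[...,2]<15)&(np.abs(w[...,0]-620)<110)&(np.abs(w[...,1]+110)<90)
    m=cv2.morphologyEx(m.astype(np.uint8),cv2.MORPH_OPEN,np.ones((3,3)))
    print("mat",cv2.minAreaRect(w[m>0][:,:2].astype(np.float32)))
p=robot.camera_params("wrist"); s=robot.get_state(); R=np.array(s["eef_rot"]);T=np.array(p["T"])
print("wrist cam in tool",(R.T@(T[:3,3]-s["tcp_pos"])).round(),(R.T@T[:3,:3]).round(2),np.array(p["K"]).round())
E
```

```text
scene round x-axis deg -4.9 361 Rmax 82.0 | white 269 z 12.9 ((596.9020385742188, 137.6543731689453), (136.6377716064453, 139.66653442382812), 12.05960750579834)
scene square x-axis deg 6.8 256 Rmax 81.0 | white 336 z 12.7 [386.94518359 274.2378883 ] [560.54692793 406.98216456]
scene detail x-axis deg -19.7 170 Rmax 81.0 | white 51 z 12.5 [ 444.1371162  -353.49014192] 2.296761279165715
mat ((620.1162109375, -110.56378936767578), (143.6432342529297, 168.6196746826172), 87.22503662109375)
side round x-axis deg 6.5 371 Rmax 84.0 | white 219 z 12.4 ((588.1078491210938, 174.90870666503906), (139.76824951171875, 62.066993713378906), 11.596075057983398)
side square x-axis deg 9.9 464 Rmax 83.0 | white 456 z 12.8 [389.16699377 280.3947928 ] [568.0239511  407.43286898]
side detail x-axis deg -23.8 108 Rmax 73.0 | white 67 z 13.0 [ 443.71551425 -353.29224279] 2.030546426634969
mat ((618.96826171875, -110.99262237548828), (139.2738800048828, 169.6029510498047), 86.95359802246094)
wrist cam in tool [  74.   -0. -142.] [[-0.   -0.96 -0.29]
 [ 1.   -0.   -0.  ]
 [ 0.   -0.29  0.96]] [[345.   0. 317.]
 [  0. 345. 197.]
 [  0.   0.   1.]]
```

View pics/crop0.png

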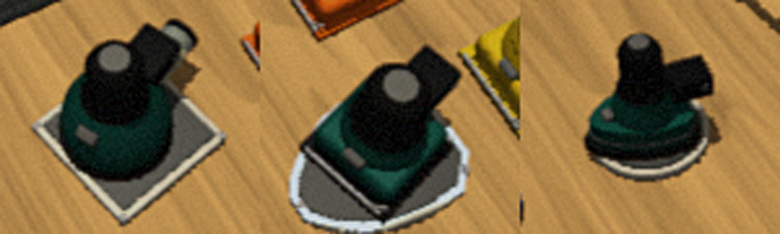

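The crop confirms the choice: left is the round sander with its canister on the square pad, middle is the square sander on the pointed pad, right is the iron-shaped detail sander on the round pad. I move above the round sander.

Emit:
send_rows([
  [0,0.022,0.0395,0.001,0.001],
  [0,0.022,0.0395,0.001,0.001],
  [0,0.022,0.0395,0.001,0.001],
  [0,0.022,0.0395,0.001,0.001],
  [0,0.022,0.0395,0.001,0.001],
  [0,0.022,0.0395,0.001,0.001],
  [0,0.022,0.0395,0,0.001],
  [0,0.022,0.0395,0,0.001],
  [0,0.022,0.0395,0,0.001],
  [0,0.022,0.0395,0,0.001],
  [0,0.022,0.0395,0,0.001],
  [0,0.022,0.0395,0,0.001],
  [0,0.022,0.0395,0,0.001],
  [0,0.022,0.0395,0,0.001],
  [0,0.022,0.0395,0,0],
  [0,0.022,0.0395,0,0],
  [0,0.022,0.0395,0,0],
  [0,0.022,0.0395,0,0],
  [0,0.022,0.0395,0,0],
  [0,0,0,0,0],
])

```text
time_s: 2.1
tcp_pos: [609.0, 133.0, 236.3]
eef_rot: [[0.925, 0.38, -0.001], [0.38, -0.925, 0.001], [-0.0, -0.001, -1.0]]
wrist_force: [-1.7, 0.3, 0.2]
grip_width: 85.3
grip_force: 0.0
```

```bash
python3 - <<'E'
from h import *
im,d,K,T=cap("wrist"); cv2.imwrite("pics/w1.png",im)
w=world(d,K,T); m=(w[...,2]>105)&(w[...,2]<170)
print(m.sum())
print(axis(w,(608,129),106,140,28), )
t=(np.abs(w[...,2]-157)<5)&(np.hypot(w[...,0]-608,w[...,1]-129)<45); print("top centroid",w[t].mean(0),t.sum())
E
```

```text
12413
(array([608.86349368, 129.33757652]), 484, np.float64(0.11285721350129894))
top centroid [610.46588059 130.00743956 155.51094187] 2652
```

View pics/w1.png

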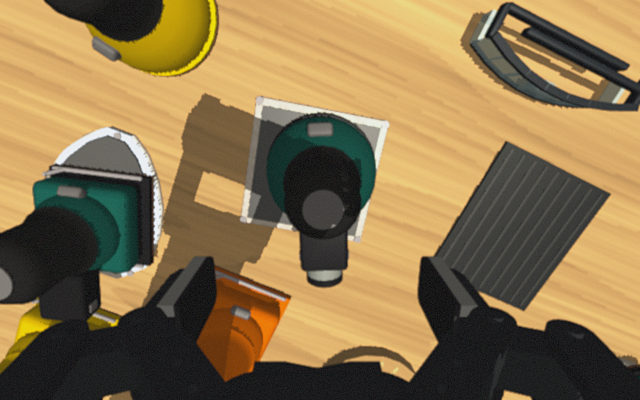

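The wrist view shows the grip top at (323,209), the battery straight below it, and the clear mat at (522,225). The grip fit is (608.9, 129.3), so I descend and grasp.

Emit:
send_rows([
  [0,0,-0.0037,-0.02,0],
  [0,0,0,-0.025,0],
  [0,0,0,-0.025,0],
  [0,0,0,-0.025,0],
  [0,0,0,-0.02,0],
  [0,0,0,-0.013,0],
  [0,0,0,0,0],
  [1,0,0,0,0],
  [1,0,0,0,0],
  [1,0,0,0,0],
  [1,0,0,0,0],
  [1,0,0,0,0],
  [1,0,0,0,0],
  [1,0,0,0,0],
  [1,0,0,0,0],
])

```text
time_s: 3.65
tcp_pos: [608.9, 126.3, 111.5]
eef_rot: [[0.927, 0.376, 0.002], [0.376, -0.927, 0.002], [0.003, -0.001, -1.0]]
wrist_force: [-2.4, 3.6, 5.8]
grip_width: 54.7
grip_force: 63.1
```

Emit:
send_rows([
  [1,0,0,0.015,0],
  [1,0,0,0.025,0],
  [1,0,0,0.025,0],
  [1,0.001,-0.02,0,0],
  [1,0.001,-0.03,0,0],
  [1,0.001,-0.03,0,0],
  [1,0.002,-0.035,0,0],
  [1,0.001,-0.03,0,0],
  [1,0.001,-0.03,0,0],
  [1,0.001,-0.03,0,0],
  [1,0.001,-0.02,0,0],
  [1,0.001,-0.01,0,0],
  [1,0,0,0,0],
  [1,0,0,0,0],
])

```text
time_s: 5.05
tcp_pos: [617.7, -108.9, 173.9]
eef_rot: [[0.927, 0.376, -0.001], [0.376, -0.927, 0.001], [-0.001, -0.001, -1.0]]
wrist_force: [0.0, 0.6, -7.2]
grip_width: 54.3
grip_force: 65.5
```

Emit:
send_rows([
  [1,0,0,-0.02,0],
  [1,0,0,-0.025,0],
  [1,0,0,-0.015,0],
  [1,0,0,-0.006,0],
  [1,0,0,-0.002,0],
  [1,0,0,0,0],
  [1,0,0,0,0],
])

```text
time_s: 5.75
tcp_pos: [619.0, -110.0, 107.7]
eef_rot: [[0.927, 0.375, 0.002], [0.375, -0.927, -0.001], [0.002, 0.002, -1.0]]
wrist_force: [-0.2, -0.1, -6.7]
grip_width: 54.4
grip_force: 65.4
```

Emit:
send_rows([
  [1,0,0,-0.003,0],
  [1,0,0,-0.001,0],
  [1,0,0,-0.001,0],
  [1,0,0,0,0],
])

```text
time_s: 6.15
tcp_pos: [618.3, -109.8, 101.6]
eef_rot: [[0.927, 0.375, 0.0], [0.375, -0.927, -0.0], [0.0, 0.0, -1.0]]
wrist_force: [-1.1, 0.1, -6.2]
grip_width: 54.5
grip_force: 65.9
```

Emit:
send_rows([
  [1,0,0,-0.001,0],
  [1,0,0,0,0],
  [1,0,0,-0.001,0],
  [1,0,0,0,0],
])

```text
time_s: 6.55
tcp_pos: [618.9, -109.6, 101.5]
eef_rot: [[0.927, 0.375, 0.001], [0.375, -0.927, 0.0], [0.001, 0.0, -1.0]]
wrist_force: [-4.0, 4.8, 7.2]
grip_width: 54.7
grip_force: 67.4
```

Emit:
send_rows([
  [0,0,0,0,0],
  [0,0,0,0,0],
  [0,0,0,0,0],
  [0,0,0,0,0],
  [0,0,0,0,0],
  [0,0,0,0.02,0],
  [0,0,0,0.035,0],
  [0,0,0,0.04,0],
  [0,0,0,0.04,0],
  [0,-0.012,0.035,0,-0.003],
  [0,-0.016,0.046,0,-0.003],
  [0,-0.016,0.046,0,-0.004],
  [0,-0.016,0.046,0,-0.004],
  [0,-0.016,0.046,0,-0.004],
  [0,-0.016,0.046,0,-0.004],
  [0,-0.016,0.046,0,-0.004],
  [0,-0.016,0.046,0,-0.004],
  [0,-0.016,0.046,0,-0.003],
  [0,-0.013,0.037,0,0],
  [0,0,0,0,0],
])

```text
time_s: 8.55
tcp_pos: [463.2, 333.8, 234.3]
eef_rot: [[0.983, 0.182, -0.0], [0.182, -0.983, 0.001], [0.0, -0.001, -1.0]]
wrist_force: [0.6, -0.2, 0.3]
grip_width: 85.5
grip_force: 0.0
```

```bash
cat >> h.py <<'E'
def hull(W,im,c,R=125):
    "white rim points (12..18 mm high) near c, world xy"
    hsv=cv2.cvtColor(im,cv2.COLOR_BGR2HSV)
    m=(hsv[...,1]<45)&(hsv[...,2]>130)&(W[...,2]>9)&(W[...,2]<20)&(np.hypot(W[...,0]-c[0],W[...,1]-c[1])<R)
    m=cv2.morphologyEx(m.astype(np.uint8),cv2.MORPH_OPEN,np.ones((2,2)))
    return W[m>0]
E
python3 - <<'E'
from h import *
im,d,K,T=cap("wrist"); cv2.imwrite("pics/w2.png",im); np.savez("w2.npz",im=im,d=d,K=K,T=T)
w=world(d,K,T); s=robot.get_state(); print(s["tcp_pos"],s["eef_rot"][1])
print(axis(w,(466,330),106,140,29))
P=hull(w,im,(597,137),110); print(len(P),np.median(P[:,2]),cv2.minAreaRect(P[:,:2].astype(np.float32)))
i2,d2,K2,T2=cap("scene"); w2=world(d2,K2,T2); P=hull(w2,i2,(597,137),110); print(len(P),np.median(P[:,2]),cv2.minAreaRect(P[:,:2].astype(np.float32)))
print("round on mat",axis(w2,(620,-110),96,130,28),w2[(np.hypot(w2[...,0]-620,w2[...,1]+110)<20)][:,2].max())
E
```

```text
[464.12680891 331.96322915 234.24688037] [ 1.80333357e-01 -9.83605543e-01 -1.23275676e-04]
(array([466.72747568, 330.76677946]), 452, np.float64(0.10939443605844024))
2742 nan ((594.2694702148438, 129.56268310546875), (134.52590942382812, 150.06275939941406), 12.209881782531738)
228 12.811537257491182 ((596.6732177734375, 140.3538818359375), (136.56082153320312, 136.2444610595703), 11.799293518066406)
round on mat (array([ 616.55492858, -106.22314822]), 158, np.float64(0.7626091546949251)) 152.72728019367526
```

View pics/w2.png

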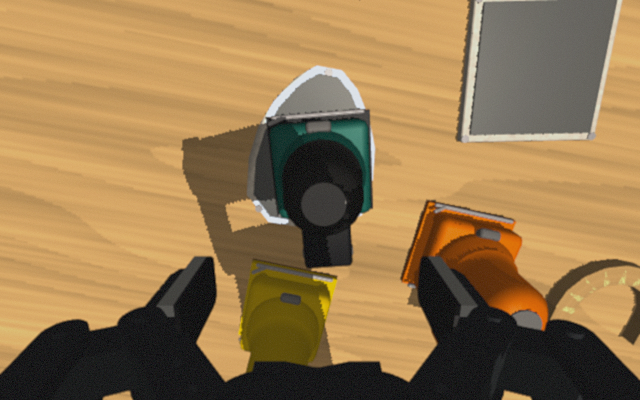

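```bash
python3 - <<'E'
from h import *
c=np.load("w2.npz"); im,K,T=c["im"],c["K"],c["T"]; w=world(c["d"],K,T)
p=ray([(270,122),(368,110)],25,K,T); v=p[1]-p[0]; print("front edge",p.round(1),np.hypot(*v[:2]),np.degrees(np.arctan2(v[1],v[0]))+90)
for uv in[(270,122),(368,110),(320,125),(275,205),(370,205),(320,85)]: print(uv,w[uv[1],uv[0]].round(1))
R=np.hypot(w[...,0]-466.7,w[...,1]-330.8)
for z0,z1 in((18,30),(30,50),(50,62)):
    m=(w[...,2]>z0)&(w[...,2]<z1)&(R<85); m&=(w[...,0]-466.7>-25)
    print(z0,m.sum(),cv2.minAreaRect(w[m][:,:2].astype(np.float32)))
P=hull(w,im,(480,330),140); P=P[np.isfinite(P).all(1)]
np.save("pp.npy",P); print(len(P),P[:,:2].min(0),P[:,:2].max(0),P[P[:,0].argmax()])
Q=hull(w,im,(597,137),110);Q=Q[np.isfinite(Q).all(1)]; print(np.median(Q[:,2]),cv2.minAreaRect(Q[:,:2].astype(np.float32)))
E
```

```text
front edge [[500.9 389.   25. ]
 [529.9 295.4  25. ]] 98.06157607761632 17.215912845953355
(270, 122) [502.1 387.7  36.4]
(368, 110) [529.9 295.3  24.4]
(320, 125) [510.9 340.5  71.9]
(275, 205) [411.4 372.2  13. ]
(370, 205) [442.5 277.6  54.4]
(320, 85) [544.7 346.3  15.8]
18 1153 ((474.2463684082031, 332.84954833984375), (92.21480560302734, 104.16305541992188), 14.721091270446777)
30 120 ((513.096923828125, 346.35662841796875), (9.301539421081543, 91.91680908203125), 14.973506927490234)
50 2060 ((471.1750793457031, 331.9710388183594), (83.34003448486328, 92.02694702148438), 14.852706909179688)
3001 [383.90509532 193.79635685] [561.84036963 398.00704933] [5.61840370e+02 3.25345199e+02 1.75838919e-01]
11.505806690484519 ((595.2915649414062, 129.36343383789062), (134.53073120117188, 150.98802185058594), 11.461599349975586)
```

Emit:
send_rows([
  [0,0.01,-0.035,0.02,0.004],
  [0,0.01,-0.045,0.02,0.004],
  [0,0.01,-0.045,0.02,0.004],
  [0,0.01,-0.045,0,0],
  [0,0,0,0,0],
  [0,0,0,0,0],
])

```text
time_s: 9.25
tcp_pos: [505.4, 158.6, 294.1]
eef_rot: [[0.969, 0.246, 0.0], [0.246, -0.969, 0.0], [0.0, -0.0, -1.0]]
wrist_force: [1.0, 0.5, -0.9]
grip_width: 85.5
grip_force: 0.0
```

```bash
cat >> h.py <<'E'
def pad(W,im,c,R,zlo=8,zhi=19):
    "pad mask: grey (low saturation), at pad height, biggest contour -> world xy outline"
    hsv=cv2.cvtColor(im,cv2.COLOR_BGR2HSV)
    m=(hsv[...,1]<60)&(hsv[...,2]>40)&(W[...,2]>zlo)&(W[...,2]<zhi)&(np.hypot(W[...,0]-c[0],W[...,1]-c[1])<R)
    m=cv2.morphologyEx(m.astype(np.uint8),cv2.MORPH_OPEN,np.ones((3,3)))
    k=max(cv2.findContours(m,cv2.RETR_EXTERNAL,cv2.CHAIN_APPROX_NONE)[0],key=cv2.contourArea)[:,0]
    return k,W[k[:,1],k[:,0]]
E
python3 - <<'E'
from h import *
im,d,K,T=cap("wrist"); cv2.imwrite("pics/w3.png",im); np.savez("w3.npz",im=im,d=d,K=K,T=T); w=world(d,K,T)
k,P=pad(w,im,(597,137),115); print(k.min(0),k.max(0),np.nanmedian(P[:,2]))
P=ray(k,15,K,T); r=cv2.minAreaRect(P[:,:2].astype(np.float32)); print(r)
print(robot.get_state()["tcp_pos"],robot.get_state()["eef_rot"])
E
```

```text
[295  17] [422 146] 11.185316418391722
((597.434814453125, 135.96958923339844), (137.79888916015625, 138.35301208496094), 11.625267028808594)
[505.07525296 159.64986966 293.86195884] [[ 9.68765854e-01  2.47976939e-01 -3.97409305e-04]
 [ 2.47976997e-01 -9.68765915e-01  1.01928974e-04]
 [-3.59720554e-04 -1.97293676e-04 -9.99999916e-01]]
```

The square pad is at (597.5, 136.0), turned 11.6°, and 138 mm wide against 140 expected. I return to the square sander and grasp it.

Emit:
send_rows([
  [0,-0.009,0.042,-0.01,0],
  [0,-0.0095,0.043,-0.02,0],
  [0,-0.01,0.0435,-0.02,0],
  [0,-0.01,0.0435,-0.01,0],
  [0,0,0,0,0],
  [0,0,0,-0.025,0],
  [0,0,0,-0.025,0],
  [0,0,0,-0.025,0],
  [0,0,0,-0.025,0],
  [0,0,0,-0.016,0],
  [0,0,0,-0.01,0],
  [0,0,0,0,0],
  [0,0,0,0,0],
])

```text
time_s: 10.6
tcp_pos: [467.2, 333.0, 109.1]
eef_rot: [[0.968, 0.25, 0.001], [0.25, -0.968, 0.001], [0.002, -0.0, -1.0]]
wrist_force: [-0.1, -0.3, 0.1]
grip_width: 85.6
grip_force: 0.0
```

Emit:
send_rows([
  [0,0,-0.0015,0,0],
  [1,0,0,0,0],
  [1,0,0,0,0],
  [1,0,0,0,0],
  [1,0,0,0,0],
  [1,0,0,0,0],
  [1,0,0,0,0],
  [1,0,0,0,0],
  [1,0,0,0,0],
])

```text
time_s: 11.5
tcp_pos: [467.2, 331.0, 109.3]
eef_rot: [[0.968, 0.25, 0.001], [0.25, -0.968, -0.0], [0.001, 0.001, -1.0]]
wrist_force: [-1.1, -3.2, 5.3]
grip_width: 56.7
grip_force: 63.8
```

```bash
python3 - <<'E'
from h import *
for _ in range(1):
    s=robot.get_state(); print(s["tcp_pos"],s["wrist_force"],s["grip_width"])
E
```

```text
[467.15284269 330.9990483  109.28011898] [-1.11043471 -3.17301903  5.30970891] 56.74495557397925
```

Emit:
send_rows([
  [1,0,0,0.015,0],
  [1,0,0,0.025,0],
  [1,0,0,0.025,0],
  [1,0.013,-0.0195,0,-0.002],
  [1,0.02,-0.03,0,-0.002],
  [1,0.02,-0.03,0,-0.002],
  [1,0.02,-0.03,0,-0.002],
  [1,0.02,-0.03,0,-0.001],
  [1,0.02,-0.03,0,0],
  [1,0.013,-0.0195,0,0],
  [1,0.004,-0.006,0,0],
  [1,0,0,0,0],
  [1,0,0,0,0],
  [1,0,0,0,0],
])

```text
time_s: 12.9
tcp_pos: [595.6, 137.3, 172.8]
eef_rot: [[0.981, 0.196, -0.001], [0.196, -0.981, 0.0], [-0.001, -0.001, -1.0]]
wrist_force: [-0.4, -0.3, -6.5]
grip_width: 56.9
grip_force: 66.2
```

Emit:
send_rows([
  [1,0.001,-0.001,-0.02,0],
  [1,0,0,-0.02,0],
  [1,0,0,-0.012,0],
  [1,0,0,-0.006,0],
  [1,0,0,-0.002,0],
  [1,0,0,-0.001,0],
  [1,0,0,0,0],
])

```text
time_s: 13.6
tcp_pos: [598.1, 135.2, 113.0]
eef_rot: [[0.981, 0.195, 0.002], [0.195, -0.981, 0.0], [0.002, 0.0, -1.0]]
wrist_force: [0.2, -0.3, -6.1]
grip_width: 56.5
grip_force: 66.2
```

Emit:
send_rows([
  [1,0,0,-0.001,0],
  [1,0,0,0,0],
  [1,0,0,0,0],
])

```text
time_s: 13.9
tcp_pos: [597.7, 135.1, 111.4]
eef_rot: [[0.981, 0.195, 0.0], [0.195, -0.981, 0.0], [0.0, 0.0, -1.0]]
wrist_force: [0.3, -0.6, -6.0]
grip_width: 56.2
grip_force: 66.2
```

Emit:
send_rows([
  [1,0,0,-0.001,0],
  [1,0,0,-0.001,0],
  [1,0,0,0,0],
  [1,0,0,0,0],
])

```text
time_s: 14.3
tcp_pos: [597.6, 135.1, 109.3]
eef_rot: [[0.981, 0.195, 0.0], [0.195, -0.981, -0.0], [0.0, 0.0, -1.0]]
wrist_force: [-0.9, -0.3, -2.6]
grip_width: 56.7
grip_force: 66.4
```

Contact is starting (the load drops from -6 to -2.6 N). One more millimetre, then release and rise, heading for the detail sander at a safe height.

Emit:
send_rows([
  [1,0,0,-0.001,0],
  [1,0,0,0,0],
  [0,0,0,0,0],
  [0,0,0,0,0],
  [0,0,0,0,0],
  [0,0,0,0,0],
  [0,0,0,0,0],
  [0,0,0,0.02,0],
  [0,0,0,0.035,0],
  [0,0,0,0.04,0],
  [0,0,0,0.04,0],
  [0,-0.04,0,0.04,0],
  [0,-0.04,0,0,0],
  [0,-0.04,0,0,0],
  [0,0,0,0,0],
  [0,0,0,0,0],
])

```text
time_s: 15.9
tcp_pos: [481.9, 135.2, 278.8]
eef_rot: [[0.981, 0.195, 0.001], [0.195, -0.981, 0.0], [0.001, 0.0, -1.0]]
wrist_force: [-0.4, -0.1, 1.3]
grip_width: 85.7
grip_force: 0.0
```

```bash
python3 - <<'E'
from h import *
im,d,K,T=cap("wrist"); cv2.imwrite("pics/w4.png",im); np.savez("w4.npz",im=im,d=d,K=K,T=T); w=world(d,K,T)
print(axis(w,(597,136),106,140,29))
R=np.hypot(w[...,0]-597,w[...,1]-136); m=(w[...,2]>50)&(w[...,2]<62)&(R<80)&(w[...,0]>575); print(cv2.minAreaRect(w[m][:,:2].astype(np.float32)))
print("round on mat",axis(w,(619,-110),96,130,28))
k,P=pad(w,im,(470,335),125); print(k.min(0),k.max(0),np.nanmedian(P[:,2]))
E
```

```text
(array([598.06532293, 134.69940206]), 115, np.float64(0.07942526285413186))
((604.6649780273438, 136.1964569091797), (78.35868072509766, 92.01638793945312), 11.654350280761719)
round on mat (array([ 619.15930541, -107.16301348]), 2029, np.float64(0.38526088520463764))
[87 50] [201 203] 11.260960243903071
```

View pics/w4.png

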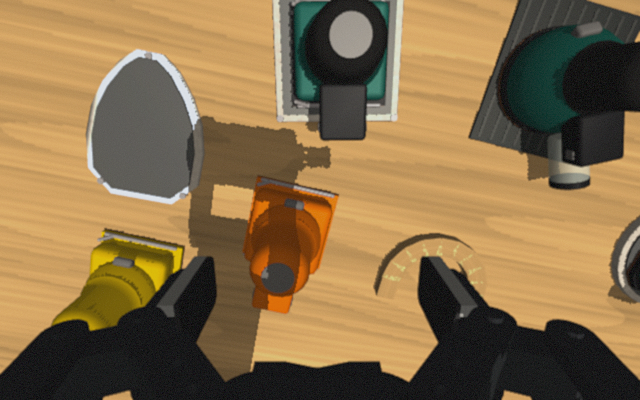

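The view shows the square sander centred on the square pad at (345,40), the empty pointed pad at (145,125) with its point up, and the round sander on the mat. Next I get the pointed pad's pose.

```bash
python3 - <<'E'
from h import *
c=np.load("w4.npz"); im,K,T=c["im"],c["K"],c["T"]; w=world(c["d"],K,T)
k,P=pad(w,im,(470,335),125); Q=ray(k,14,K,T)[:,:2].astype(np.float32)
H=cv2.convexHull(Q)[:,0]
print("rect",cv2.minAreaRect(H),"area hull",cv2.contourArea(H),cv2.contourArea(Q))
# moments: centroid and principal axis from filled polygon
M=cv2.moments(H-H.mean(0)); c0=H.mean(0)+[M["m10"]/M["m00"],M["m01"]/M["m00"]]
a=.5*np.arctan2(2*M["mu11"],M["mu20"]-M["mu02"])
print("centroid",c0,"axis",np.degrees(a))
for deg in(np.degrees(a),cv2.minAreaRect(H)[2]):
    A=np.radians(deg); u=np.array([np.cos(A),np.sin(A)]); n=np.array([-u[1],u[0]])
    s=(H-c0)@u; t=(H-c0)@n
    print(deg,"len",s.max()-s.min(),"wid",t.max()-t.min(),"s",s.min(),s.max(),"t",t.min(),t.max(),"t at tip",t[s.argmax()])
    mid=(t.max()+t.min())/2; print(" origin",c0+u*((s.max()-95+s.min()+77)/2)+n*mid)
E
```

```text
rect ((476.9765930175781, 338.0001525878906), (171.2602081298828, 133.52174377441406), 0.31065744161605835) area hull 18600.880394593813 18325.161672704853
centroid [469.45056871 338.50908559] axis -0.695546030526596
-0.695546030526596 len 171.66135103598901 wid 133.702077073167 s -78.48889654173976 93.17245449424925 t -67.5604389361756 66.14163813699139 t at tip -10.619606179100238
 origin [467.78385827 337.81986706]
0.31065744161605835 len 171.26020363622686 wid 133.52174433371772 s -78.1069805214127 93.15322311481417 t -67.31063008984349 66.21111424387423 t at tip 2.9616226105425114
 origin [467.97669249 337.95132816]
```

Emit:
send_rows([
  [0,-0.003,-0.03,0,-0.006],
  [0,-0.003,-0.04,0,-0.008],
  [0,-0.003,-0.04,0,-0.008],
  [0,-0.003,-0.042,0,-0.008],
  [0,-0.003,-0.042,0,-0.008],
  [0,-0.003,-0.042,0,-0.008],
  [0,-0.003,-0.042,0,-0.008],
  [0,-0.003,-0.042,0,-0.008],
  [0,-0.003,-0.042,-0.01,-0.008],
  [0,-0.003,-0.042,-0.01,-0.008],
  [0,-0.002,-0.042,-0.01,-0.008],
  [0,0,-0.036,-0.01,0],
  [0,0,0,0,0],
  [0,0,0,0,0],
])

```text
time_s: 17.35
tcp_pos: [450.3, -348.1, 237.7]
eef_rot: [[0.941, -0.339, -0.001], [-0.339, -0.941, 0.001], [-0.001, -0.001, -1.0]]
wrist_force: [-0.1, 0.6, -0.2]
grip_width: 85.5
grip_force: 0.0
```

```bash
python3 - <<'E'
from h import *
im,d,K,T=cap("wrist"); cv2.imwrite("pics/w5.png",im); np.savez("w5.npz",im=im,d=d,K=K,T=T); w=world(d,K,T)
s=robot.get_state(); print(s["tcp_pos"],np.degrees(np.arctan2(s["eef_rot"][1][0],s["eef_rot"][0][0])))
c,n,e=axis(w,(450,-347),106,140,26); print(c,n,e)
D=w[...,:2]-c; R=np.hypot(D[...,0],D[...,1]); z=w[...,2]
b=(z>65)&(z<100)&(R>45)&(R<90); v=-D[b].mean(0); print("batt",b.sum(),np.degrees(np.arctan2(v[1],v[0])))
m=(z>19)&(z<45)&(R<85); p=w[m]; i=np.hypot(*(p[:,:2]-c).T).argsort()[-15:]; print("nose",p[i].mean(0),np.degrees(np.arctan2(*(p[i].mean(0)[:2]-c)[::-1])),"R",np.hypot(*(p[i].mean(0)[:2]-c)))
E
```

```text
[ 450.58586428 -347.32777398  238.19934191] -19.73417487019677
[ 450.69143042 -346.25171623] 445 0.11827031520440599
batt 1779 -8.368701298524648
nose [ 527.61422005 -357.48391657   24.53742337] -8.307569488113108 R 77.73852254970544
```

View pics/w5.png

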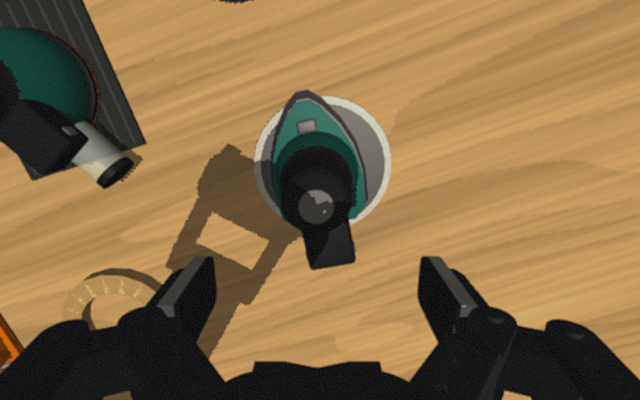

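The detail sander has its nose at (305,95) and its battery at (330,250), which puts it at (450.7, -346.3) with yaw -8.3°. The nose lies 77.7 mm from the grip axis, matching the 78 mm given. I align and grasp.

Emit:
send_rows([
  [0,0,0.0015,-0.02,0.016],
  [0,0,0,-0.02,0.0157],
  [0,0,0,-0.025,0],
  [0,0,0,-0.025,0],
  [0,0,0,-0.02,0],
  [0,0,0,-0.012,0],
  [0,0,0,-0.008,0],
  [0,0,0,0,0],
  [0,0,0,0,0],
  [1,0,0,0,0],
  [1,0,0,0,0],
  [1,0,0,0,0],
  [1,0,0,0,0],
  [1,0,0,0,0],
  [1,0,0,0,0],
  [1,0,0,0,0],
  [1,0,0,0,0],
])

```text
time_s: 19.1
tcp_pos: [450.6, -346.5, 109.7]
eef_rot: [[0.99, -0.144, 0.001], [-0.144, -0.99, -0.002], [0.002, 0.002, -1.0]]
wrist_force: [-1.5, -2.1, 5.9]
grip_width: 50.7
grip_force: 62.7
```

Emit:
send_rows([
  [1,0,0,0.015,0],
  [1,0,0,0.025,0],
  [1,0,0,0.03,0],
  [1,0,0,0.03,0],
  [1,0,0,0.03,0],
  [1,0,0,0.025,0],
  [1,0,0,0.015,0],
  [1,0,0,0,0],
])

```text
time_s: 19.9
tcp_pos: [450.6, -345.5, 280.0]
eef_rot: [[0.99, -0.144, 0.002], [-0.144, -0.99, -0.002], [0.002, 0.001, -1.0]]
wrist_force: [1.2, 0.2, -6.5]
grip_width: 50.5
grip_force: 65.0
```

Emit:
send_rows([
  [1,0.001,0.015,0,0],
  [1,0.001,0.03,0,0.001],
  [1,0.001,0.04,0,0.002],
  [1,0.001,0.042,0,0.002],
  [1,0.001,0.042,0,0.002],
  [1,0.001,0.042,0,0.002],
  [1,0.001,0.042,0,0.002],
  [1,0.001,0.042,0,0.002],
  [1,0.001,0.042,0,0.002],
  [1,0.001,0.042,0,0.002],
  [1,0.001,0.042,0,0.002],
  [1,0.001,0.042,0,0.002],
  [1,0.001,0.042,0,0.002],
  [1,0.001,0.042,0,0],
  [1,0.001,0.042,0,0],
  [1,0.001,0.04,0,0],
  [1,0.001,0.03,0,0],
  [1,0,0.015,0,0],
  [1,0,0.01,0,0],
  [1,0,0,0,0],
])

```text
time_s: 21.9
tcp_pos: [466.3, 338.9, 277.1]
eef_rot: [[1.0, 0.001, -0.002], [0.001, -1.0, -0.001], [-0.002, 0.001, -1.0]]
wrist_force: [-0.7, -0.3, -5.9]
grip_width: 50.6
grip_force: 65.3
```

Yaw is now 0.0°. I check the carried sander with the side camera while its sole is still high, and lower at the same time.

Emit:
send_rows([
  [1,0.001,-0.001,-0.02,0],
  [1,0,0,-0.03,0],
  [1,0,0,-0.03,0],
  [1,0,0,-0.03,0],
  [1,0,0,-0.025,0],
  [1,0,0,-0.015,0],
  [1,0,0,-0.01,0],
  [1,0,0,-0.003,0],
  [1,0,0,0,0],
  [1,0,0,0,0],
])

```text
time_s: 22.9
tcp_pos: [469.1, 338.0, 116.9]
eef_rot: [[1.0, -0.0, 0.002], [-0.0, -1.0, 0.001], [0.002, -0.001, -1.0]]
wrist_force: [-0.6, 0.1, -6.4]
grip_width: 50.9
grip_force: 65.3
```

Emit:
send_rows([
  [1,0,0,-0.002,0],
  [1,0,0,-0.001,0],
  [1,0,0,-0.001,0],
  [1,0,0,-0.001,0],
  [1,0,0,0,0],
  [1,0,0,0,0],
])

```text
time_s: 23.5
tcp_pos: [468.1, 337.7, 110.4]
eef_rot: [[1.0, -0.0, -0.0], [-0.0, -1.0, -0.0], [-0.0, 0.0, -1.0]]
wrist_force: [-0.4, -0.0, -6.7]
grip_width: 50.2
grip_force: 65.3
```

Emit:
send_rows([
  [1,0,0,-0.001,0],
  [1,0,0,0,0],
  [1,0,0,-0.001,0],
  [1,0,0,0,0],
  [1,0,0,0,0],
])

```text
time_s: 24.0
tcp_pos: [468.7, 337.8, 109.7]
eef_rot: [[1.0, -0.0, 0.001], [-0.0, -1.0, 0.0], [0.001, -0.0, -1.0]]
wrist_force: [-2.6, -2.7, 4.7]
grip_width: 50.5
grip_force: 66.4
```

Contact is confirmed. I release, rise, and fly over the round pad to measure it now that it is free.

Emit:
send_rows([
  [0,0,0,0,0],
  [0,0,0,0,0],
  [0,0,0,0,0],
  [0,0,0,0,0],
  [0,0,0,0,0],
  [0,0,0,0.02,0],
  [0,0,0,0.035,0],
  [0,0,0,0.04,0],
  [0,0,0,0.04,0],
  [0,0,-0.02,0.035,0],
  [0,0,-0.04,0,0],
  [0,-0.015,-0.04,0,0],
  [0,-0.015,-0.02,0,0],
  [0,0,0,0,0],
])

```text
time_s: 25.4
tcp_pos: [437.2, 215.9, 278.4]
eef_rot: [[1.0, -0.003, 0.0], [-0.003, -1.0, -0.0], [0.0, 0.0, -1.0]]
wrist_force: [0.4, 0.0, 1.0]
grip_width: 86.0
grip_force: 0.0
```

```bash
python3 - <<'E'
from h import *
im,d,K,T=cap("wrist"); cv2.imwrite("pics/w6.png",im); w=world(d,K,T)
s=robot.get_state(); print(s["tcp_pos"])
c,n,e=axis(w,(468,338),106,140,26); print(c,n,e)
D=w[...,:2]-c; R=np.hypot(D[...,0],D[...,1]); z=w[...,2]
b=(z>65)&(z<100)&(R>45)&(R<90); v=-D[b].mean(0); print("batt",b.sum(),np.degrees(np.arctan2(v[1],v[0])))
m=(z>19)&(z<45)&(R<85); p=w[m]; i=np.hypot(*(p[:,:2]-c).T).argsort()[-15:]; print("nose",p[i].mean(0),np.degrees(np.arctan2(*(p[i].mean(0)[:2]-c)[::-1])))
E
```

```text
[437.90129135 216.92846187 278.63644616]
[469.32256456 338.09087653] 747 0.18226713060188496
batt 1792 3.6471420869550437
nose [546.39067335 336.05249136  23.92531932] -1.5150708492837914
```

View pics/w6.png

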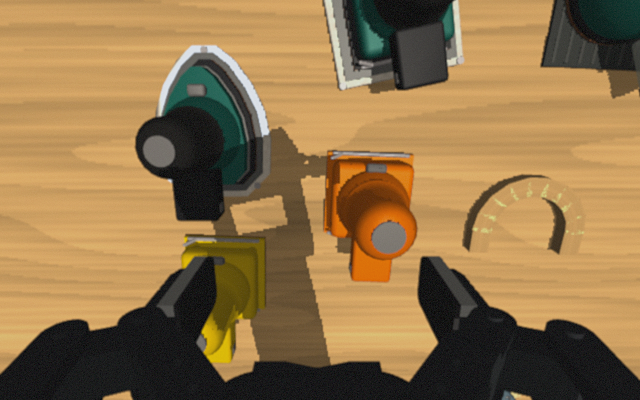

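Emit:
send_rows([
  [0,0,-0.03,0,0],
  [0,0,-0.045,0,0],
  [0,0,-0.045,0,0],
  [0,0,-0.045,0,0],
  [0,0,-0.045,0,0],
  [0,0,-0.045,0,0],
  [0,0,-0.045,0,0],
  [0,0,-0.045,0,0],
  [0,0,-0.045,0,0],
  [0,0,-0.045,0,0],
  [0,0,-0.045,0,0],
  [0,0,-0.045,0,0],
  [0,0,0,0,0],
  [0,0,0,0,0],
])

```text
time_s: 26.85
tcp_pos: [438.6, -307.9, 278.0]
eef_rot: [[1.0, -0.001, -0.0], [-0.001, -1.0, 0.001], [-0.0, -0.001, -1.0]]
wrist_force: [-0.6, 0.6, 0.5]
grip_width: 85.4
grip_force: 0.0
```

```bash
python3 - <<'E'
from h import *
im,d,K,T=cap("wrist"); cv2.imwrite("pics/w7.png",im); w=world(d,K,T)
s=robot.get_state(); print(s["tcp_pos"],s["eef_rot"][0])
k,P=pad(w,im,(446,-350),100); print(k.min(0),k.max(0),np.nanmedian(P[:,2]))
Q=ray(k,14,K,T)[:,:2].astype(np.float32); print(cv2.minEnclosingCircle(Q),cv2.fitEllipse(Q))
print("round",axis(w,(619,-107),96,130,28))
D=w[...,:2]-(619,-107); R=np.hypot(D[...,0],D[...,1]); z=w[...,2]
b=(z>50)&(z<90)&(R>60)&(R<90); v=-D[b].mean(0); print("batt",b.sum(),np.degrees(np.arctan2(v[1],v[0])))
E
```

```text
[ 438.67178361 -307.02045253  278.05077889] [ 9.99999958e-01  5.01142013e-05 -2.86691259e-04]
[292  86] [416 211] 11.192665367457948
((446.7784118652344, -351.0810241699219), 74.28992462158203) ((447.0958251953125, -351.1939392089844), (146.38418579101562, 146.47398376464844), 152.76303100585938)
round (array([ 619., -107.]), 0, np.float64(nan))
batt 2162 27.2399578056807h.py:23: RuntimeWarning: Mean of empty slice.
  return c,len(P),np.abs(f.fun).mean()
  ret = ret.dtype.type(ret / rcount)
```

View pics/w7.png

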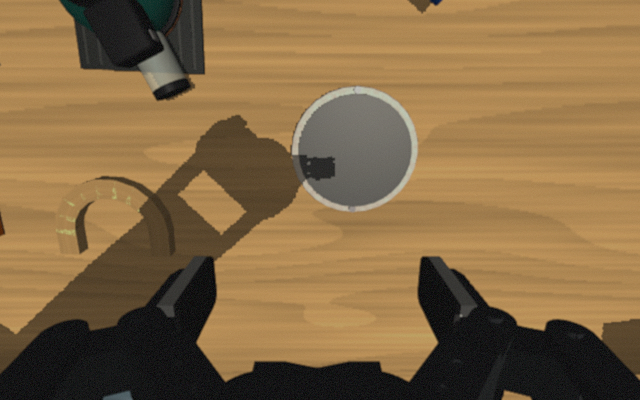

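The detail sander is within 1.5 mm of its pad origin. The round pad is free at (447.0, -351.1), with pixel centre (354,149). I go above the round sander on the mat.

Emit:
send_rows([
  [0,0.025,0.028,0,0.008],
  [0,0.03,0.033,-0.005,0.01],
  [0,0.03,0.033,-0.01,0.01],
  [0,0.03,0.033,-0.01,0.01],
  [0,0.03,0.033,-0.01,0.01],
  [0,0.025,0.028,-0.01,0.01],
  [0,0.01,0.011,0,0.003],
  [0,0,0,0,0],
  [0,0,0,0,0],
])

```text
time_s: 27.8
tcp_pos: [618.0, -108.3, 234.1]
eef_rot: [[0.928, 0.374, 0.001], [0.374, -0.928, -0.001], [0.0, 0.001, -1.0]]
wrist_force: [-0.4, 1.0, -0.4]
grip_width: 85.5
grip_force: 0.0
```

```bash
python3 - <<'E'
from h import *
im,d,K,T=cap("wrist"); w=world(d,K,T)
s=robot.get_state(); print(s["tcp_pos"],np.degrees(np.arctan2(s["eef_rot"][1][0],s["eef_rot"][0][0])))
c,n,e=axis(w,(619,-107),96,130,28); print("round",c,n,e)
D=w[...,:2]-c; R=np.hypot(D[...,0],D[...,1]); z=w[...,2]
b=(z>60)&(z<90)&(R>60)&(R<90); v=-D[b].mean(0); print("batt",b.sum(),np.degrees(np.arctan2(v[1],v[0])))
E
```

```text
[ 617.80808121 -108.95582148  234.21396644] 21.88499528820115
round [ 619.20303249 -106.85676828] 408 0.10439813651551615
batt 988 24.101919472633494
```

Emit:
send_rows([
  [0,0.0012,0.0018,-0.02,0.003],
  [0,0,0,-0.025,0],
  [0,0,0,-0.025,0],
  [0,0,0,-0.025,0],
  [0,0,0,-0.02,0],
  [0,0,0,-0.012,0],
  [0,0,0,-0.007,0],
  [0,0,0,0,0],
  [0,0,0,0,0],
  [1,0,0,0,0],
  [1,0,0,0,0],
  [1,0,0,0,0],
  [1,0,0,0,0],
  [1,0,0,0,0],
  [1,0,0,0,0],
  [1,0,0,0,0],
  [1,0,0,0,0],
])

```text
time_s: 29.55
tcp_pos: [620.2, -107.1, 100.7]
eef_rot: [[0.92, 0.391, 0.002], [0.391, -0.92, -0.001], [0.001, 0.002, -1.0]]
wrist_force: [0.1, -2.1, 6.0]
grip_width: 54.2
grip_force: 63.9
```

Emit:
send_rows([
  [1,0,0,0.015,0],
  [1,0,0,0.03,0],
  [1,0,0,0.025,0],
  [1,-0.0115,-0.0163,0,0],
  [1,-0.023,-0.0325,0,0],
  [1,-0.023,-0.0325,0,0],
  [1,-0.023,-0.0325,0,0],
  [1,-0.023,-0.0325,0,0],
  [1,-0.023,-0.0325,0,0],
  [1,-0.023,-0.0325,0,0],
  [1,-0.0155,-0.0225,0,0],
  [1,-0.0075,-0.0102,0,0],
  [1,0,0,0,0],
  [1,0,0,0,0],
  [1,0,0,0,0],
])

```text
time_s: 31.05
tcp_pos: [447.4, -349.1, 169.0]
eef_rot: [[0.92, 0.392, -0.0], [0.392, -0.92, 0.001], [0.0, -0.001, -1.0]]
wrist_force: [-0.0, 0.2, -7.5]
grip_width: 54.5
grip_force: 66.2
```

Emit:
send_rows([
  [1,-0.0005,-0.0015,-0.02,0],
  [1,0,0,-0.015,0],
  [1,0,0,-0.012,0],
  [1,0,0,-0.005,0],
  [1,0,0,-0.002,0],
  [1,0,0,0,0],
  [1,0,0,-0.001,0],
  [1,0,0,0,0],
])

```text
time_s: 31.85
tcp_pos: [446.6, -352.4, 115.1]
eef_rot: [[0.92, 0.391, 0.001], [0.391, -0.92, -0.001], [0.0, 0.001, -1.0]]
wrist_force: [0.2, -0.1, -7.2]
grip_width: 54.8
grip_force: 66.0
```

Emit:
send_rows([
  [1,0,0.001,-0.001,0],
  [1,0,0,-0.001,0],
  [1,0,0,-0.001,0],
  [1,0,0,0,0],
  [1,0,0,0,0],
])

```text
time_s: 32.35
tcp_pos: [446.3, -351.1, 111.4]
eef_rot: [[0.92, 0.391, -0.0], [0.391, -0.92, 0.0], [-0.0, -0.0, -1.0]]
wrist_force: [0.7, 0.2, -6.8]
grip_width: 54.7
grip_force: 66.0
```

Emit:
send_rows([
  [1,0,0,-0.001,0],
  [1,0,0,0,0],
  [1,0,0,-0.001,0],
  [1,0,0,0,0],
  [1,0,0,0,0],
])

```text
time_s: 32.85
tcp_pos: [446.7, -351.4, 110.7]
eef_rot: [[0.92, 0.391, 0.001], [0.391, -0.92, -0.0], [0.0, 0.001, -1.0]]
wrist_force: [-2.7, 2.0, 5.5]
grip_width: 54.4
grip_force: 67.5
```

Contact is confirmed. I release, rise, and check all three.

Emit:
send_rows([
  [0,0,0,0,0],
  [0,0,0,0,0],
  [0,0,0,0,0],
  [0,0,0,0,0],
  [0,0,0,0,0],
  [0,0,0,0.02,0],
  [0,0,0,0.035,0],
  [0,0,0,0.04,0],
  [0,0,0,0.04,0],
  [0,-0.02,0,0.03,0],
  [0,0,0,0,0],
  [0,0,0,0,0],
])

```text
time_s: 34.05
tcp_pos: [426.4, -351.3, 275.0]
eef_rot: [[0.921, 0.391, 0.001], [0.391, -0.921, -0.001], [0.001, 0.002, -1.0]]
wrist_force: [0.1, 0.0, -1.0]
grip_width: 85.5
grip_force: 0.0
```

```bash
python3 - <<'E'
from h import *
im,d,K,T=cap("wrist"); w=world(d,K,T); print("wrist round",axis(w,(447,-351),106,140,28))
i,d,K,T=cap("scene"); cv2.imwrite("pics/end.png",i); w=world(d,K,T); o=np.load("scene0.npz"); w0=world(o["d"],o["K"],o["T"])
for k,a,r in(("round",(447,-351),28),("square",(597.5,136),29),("detail",(468,338),26)):
    c=axis(w,a,106,140,r); t=w[np.hypot(w[...,0]-c[0][0],w[...,1]-c[0][1])<8]; print(k,c[0]+[2.5,-.5],"top z",np.nanmedian(t[:,2]))
E
```

```text
wrist round (array([ 446.11799772, -351.519847  ]), 179, np.float64(0.0878745287940044))
round [ 446.0287544  -351.33469783] top z 366.5547499824594
square [597.51125931 134.9821749 ] top z 158.52437779642378
detail [468.95756691 337.77640142] top z 158.9632100251252
```

View pics/end.png

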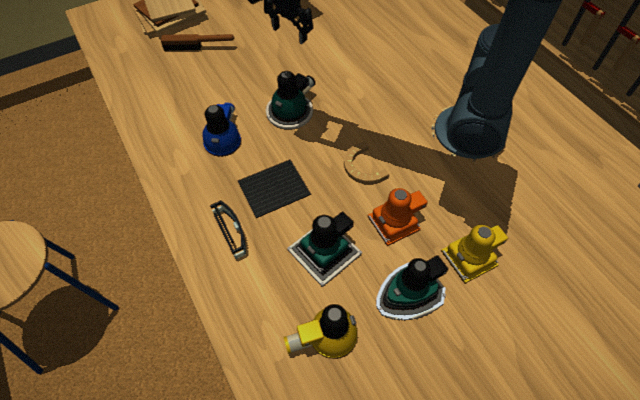

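The end view shows all three green sanders upright on their own pads: round at (289,100), square at (323,247) and detail at (413,287). The goggles and the arch are where they were. I hand the job in.

```bash
python3 -c "
from station import robot
print(robot.sign_off())"
```

```text
the job is handed in; nothing more can be done
None
```

I moved all three sanders onto their own pads, each upright, let go and measured within about 2 mm of centre; the job was handed in at about 34 s, but sign-off returned no verdict.

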